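Pack the pigment boxes in the carrying case and slide its transport lock home

TASK

Get the calligrapher's pigment kit ready to carry: make room in the open well of the wooden case by moving the two boxes already in it up to one side, and set the wide box from the table down flat beside them so that all three stand on the well's floor. Then slide the case's brass transport lock forward by its grip, over the front of the boxes, fully home to its end stop. Leave the mortar, the white jar and the small amber bottle standing where they are.

Things in the scene. Friction and masses are not known exactly. Their poses are not given: they have to be found in the camera images.
- case: Fixed wooden carrying case, yaw up to 0.35 rad either way. Origin: underside, below the centre of its open well; x the way the lock closes (away from the robot), y left, z up. In front of the well (x -139 to -59 mm) is a solid deck at rim height where the lock plate rides between low rails, tops 51 above origin. Two steel end stops stand on the side walls at x -21, tops 53 above origin.
- well (a point): Centre of the well's floor, 8 mm above the case origin, axes as the case. The well is 118 long (x -59 to 59) by 138 wide (y -69 to 69) and 37 deep: boxes in it stand with their lids 3 below the rim. Side walls are 10 thick, the far wall 8.
- lock (a joint): Travel of the brass lock plate along case +x, m: 0 open, 0.048 at the end stop (home). Starts at 0 to 0.010. About 3 N of friction, stays where left. Plate 60 (x) by 146 (y) by 4.5 thick, underside 45.5 mm above the case origin. Leading edge at case x = -73 mm + travel: clear of the well when open, 34 over its front at home. A box standing higher than the rim blocks it.
- lock_grip (a point): Centre of the top of the lock's grip, an upright bar on the plate, 14 mm thick (case x) by 44 wide (case y), standing 22 above the plate; this point is 72 above the case origin, at case x = -118 mm + travel, y 0. Can be pushed from its robot side: behind it is only flat plate and deck.
- box_wide: Wide lidded metal box, a rigid block 110 mm long (x), 60 wide (y), 34 tall; centred on the lid a wooden block grip 14 (x) by 24 (y) by 24 tall, its top 58 above the underside. 190 to 310 g. Origin: centre of underside, z up. Starts on the table left or right of the case, yaw up to 0.6 rad. With the others together against one side of the well it has a slot 68 wide.
- box_mid: Middle lidded metal box, a rigid block 110 mm long (x), 40 wide (y), 34 tall; centred on the lid a wooden block grip 14 (x) by 24 (y) by 24 tall, its top 58 above the underside. 130 to 210 g. Origin: centre of underside, z up. Starts in the well, long side along case x, 1 to 5 from box_slim; the larger gap beside the pair is at least 30. The pair slides with 1 to 6 N.
- box_slim: Slim lidded metal box, a rigid block 110 mm long (x), 30 wide (y), 34 tall; centred on the lid a wooden block grip 14 (x) by 24 (y) by 24 tall, its top 58 above the underside. 100 to 170 g. Origin: centre of underside, z up. Starts in the well on either side of box_mid.
- mortar: White ceramic bowl-shaped mortar, rim radius 45, 62 tall, standing loose; bystander. It stands on the side of the case where the wide box is not. Origin: centre of underside.
- jar: White plastic jar with cap, radius 30, 110 tall, standing loose to the right of the case; bystander. Origin: centre of underside.
- vial: Small amber bottle, radius 20, 80 tall, standing loose to the left of the case; bystander. Origin: centre of underside.

How it is judged:
On the way, in this order (a step that is already met when the one before it is completed fails the run):
1. all three boxes stand flat on the floor of the well, side by side (x of box_wide in the frame of case between -0.01 and 0.01 m and y of box_wide in the frame of case between -0.043 and 0.043 m and z of box_wide in the frame of case between 0.005 and 0.0105 m and angle between each of box_wide, box_mid, box_slim's own z axis and vertical below 0.05 rad and x of box_mid in the frame of case between -0.01 and 0.01 m and y of box_mid in the frame of case between -0.053 and 0.053 m and z of box_mid in the frame of case between 0.005 and 0.0105 m and x of box_slim in the frame of case between -0.01 and 0.01 m and y of box_slim in the frame of case between -0.058 and 0.058 m and z of box_slim in the frame of case between 0.005 and 0.0105 m), for 0.2 s.
2. the lock is slid home over them (all of step 1 and value of joint lock above 0.046 m), for 0.2 s.
At the end, for the whole second after the job is handed in: All three boxes stand flat on the floor of the well (undersides within 2.5 mm of it, tilt under 0.05 rad, inside the walls), at rest, and the lock is at its end stop (travel above 46 of 48 mm) (all of step 2 and linear speed of each of box_wide, box_mid, box_slim below 0.02 m/s and velocity of joint lock below 0.01 m/s); the robot touches nothing.
It fails at once if the mortar, jar or amber bottle (vial) is pushed away (more than 30 mm) or knocked over (distance of any of mortar, jar, vial from where it was at the start of the episode above 0.03 m or angle between any of mortar, jar, vial's own z axis and vertical above 0.5 rad).
It also fails if it takes over 64 s, if anything falls off the work surface, if the arm or the gripper's body presses on something with over 40 N, if the wrist force passes 120 N, or if a joint passes its speed limit or range.

ROBOT

A 6-joint arm with a two-finger parallel gripper is mounted at the origin on the work surface. World frame = base frame: x ahead of the robot, y to its left, z up, the work surface at z = 0. Lengths are in m, angles in rad, forces in N, time in s.
With the tool pointing down it reaches from about 0.35 to 0.875 m from the base axis. Payload 4.2 kg.
Tool frame: the origin (TCP) lies between the finger pads; the fingertips stand 25 mm ahead of it and the grasp point (between the pads) lies 6 mm ahead of it; z points along the fingers, y is the line along which they close (so a half turn about z gives the same grasp; the last joint's range is limited). The gripper opens to 87 mm and grips with 3 to 60 N. Pads are 19 mm wide; open, the fingers measure 117 mm over their backs; the gripper's body (75 mm by 190 mm) begins 51 mm behind the grasp point.
Start: joints at [1.417, 0.385, 0.008, 0, -1.194, -0.259], TCP at [0.251, 0.572, 0.248] pointing down, gripper open.
Joint ranges: [-3.14, 3.14], [-1.21, 2.06], [-1.07, 1.41], [-3.16, 2.05], [-2.99, -0.16], [-3.1, 3.1]. Speed limits (rad/s): [2.79, 2.79, 3.14, 3.14, 3.14, 3.14].

INTERFACE

Orientations are given as a unit quaternion [x, y, z, w].
In Python, from cell import manip gives the robot as it stands.
- The arm moves only by the shell command python3 drive.py [FORCE], which reads ROWS from standard input. ROWS is a JSON list of rows, 1 to 12 of them, each of 5 numbers: the finger opening in m, then dx, dy, dz in m, then a turn about the tool's z in rad; each row is the pose to reach, as a shift and turn from the pose commanded when the command began, along the tool's axes at that moment; what a row does not reach only later rows make up. A row lasts 1/10 s, in which the tool goes at most 0.05 m and 0.15 rad, less where a joint would pass 70% of its speed; a pose out of reach is approached as far as the arm can. The fingers move at their own pace and stop on an object; FORCE is the grip in N (left out, the last holds). Time passes only in rows, so rows that do not move let the fingers close. It prints the time, the measured TCP pose, the force, the opening and the grip force at its end. Input that does not fit is refused with a message, and nothing moves.
- manip.state(): the state, without advancing time (a new reading comes with each control period).
- manip.get_image(name): name is "scene" or "side" or "wrist"; returns the picture (400x640x3 uint8, red, green, blue); there is no depth.
- manip.calibration(name): a dict with "intrinsics" (3x3 intrinsics, pixels), "R" (3x3) and "t" (3): a world point X has camera coordinates R X + t; the wrist camera has in their place "hand_eye" (4x4, takes a point from camera to tool coordinates, whose origin is the TCP and whose axes are the flange's). Camera axes: x right, y down, z forward; pixel columns grow to the right and rows downward; lengths in m; the calibration is good to about 2 mm. A picture is of the moment at which its call begins: read the wrist's pose just before it. calibration takes no time and is no camera call.
- manip.finish_job(): hands the job in; it is judged then, once.
The state is a dict: "time": time; "joints": joint angles; "joint_velocities": joint speeds; "tau": joint torques, N m; "tool_pos": TCP position; "orientation": TCP orientation; "contact_force": force on the tool from outside, world axes, zero at the start; "moment": the same for the moment, N m; "finger_gap": finger opening in m; "gripper_force": force on a finger pad.
Only numpy, scipy, OpenCV 4.12 (cv2) and the standard library are available. Lean on these libraries where they do the work, as an engineer would, in place of code of your own. Each camera call takes 0.05 s, during which the arm holds its last target. There are 200 camera calls.

## Working session

There is one attempt and no reset: what is moved stays moved. The work goes in short steps, Python scripts to look and compute and a shell command to move; the robot and the scene stay as the last step left them, time stands still between calls to the robot, and variables do not carry over. Pictures are saved under pics/ and viewed, at most 15 in all, crops included, and the job is handed in when it is done.

```bash
ls; mkdir -p pics; python3 - <<'E'
from cell import manip
import cv2,numpy as np
s=manip.state(); print(s)
a=[manip.get_image(n)[:,:,::-1] for n in("scene","side")]
for n,i in zip(("scene","side"),a): cv2.imwrite(f"pics/{n}0.png",i)
for n in("scene","side","wrist"): print(n,manip.calibration(n))
E
```

```text
cell.py
drive.py
pics
{'time': 0.0, 'joints': array([ 1.41661690e+00,  3.85560385e-01,  6.61060754e-03, -5.15214153e-04,
       -1.19399207e+00, -2.58586044e-01]), 'joint_velocities': array([-0.00050617, -0.00162321, -0.00057899, -0.00045218, -0.00029329,
       -0.00051598]), 'tau': array([ 9.29027883e-04, -3.90667534e+01,  1.87398595e+01,  4.21961501e+00,
        1.09121029e-02, -1.90389133e-04]), 'tool_pos': array([0.250479  , 0.57200655, 0.24644887]), 'orientation': array([ 9.78758497e-01, -2.05013650e-01, -1.83130465e-04,  1.08379339e-03]), 'contact_force': array([ 0.09383201,  0.51047987, -0.48254151]), 'moment': array([ 0.02114788,  0.00652467, -0.04003066]), 'gripper_force': 0.0, 'finger_gap': 0.0870029066830603}
scene {'intrinsics': array([[486.65687121,   0.        , 327.26302405],
       [  0.        , 486.65687121, 201.2352545 ],
       [  0.        ,   0.        ,   1.        ]]), 'R': array([[-0.60921601,  0.79292252, -0.01139048],
       [ 0.66853   ,  0.50581146, -0.54518108],
       [-0.42652491, -0.33974792, -0.83824093]]), 't': array([ 0.35099789, -0.33029543,  1.3
[... 216 characters left out ...]
0741211,  0.00308939],
       [-0.35289804,  0.59490184, -0.72218749],
       [ 0.3646088 , -0.62339774, -0.69169045]]), 't': array([0.49318986, 0.27029965, 0.62920554])}
wrist {'intrinsics': array([[355.01162579,   0.        , 318.1268551 ],
       [  0.        , 355.01162579, 197.27114993],
       [  0.        ,   0.        ,   1.        ]]), 'hand_eye': array([[-2.19609300e-04, -9.53665999e-01, -3.00867269e-01,
         8.34181432e-02],
       [ 9.99999650e-01, -4.52152583e-04,  7.03277970e-04,
         1.09982439e-03],
       [-8.06730201e-04, -3.00867010e-01,  9.53665765e-01,
        -1.37926059e-01],
       [ 0.00000000e+00,  0.00000000e+00,  0.00000000e+00,
         1.00000000e+00]])}
```

View pics/scene0.png

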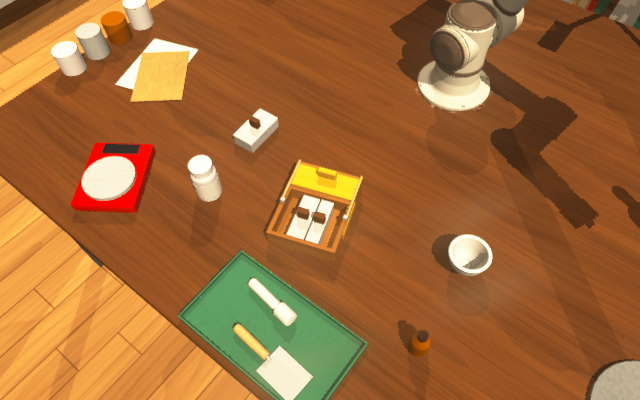

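View pics/side0.png

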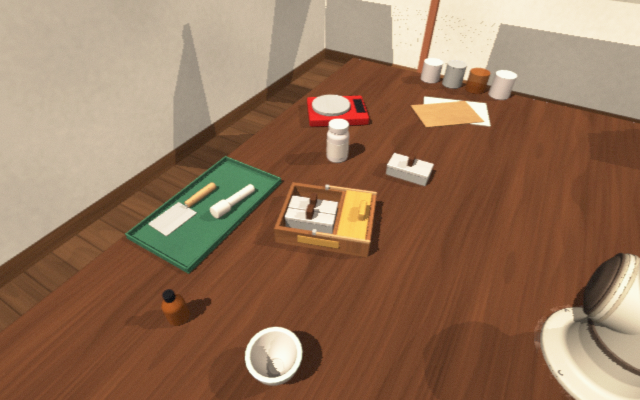

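Scene view: brass lock at (325,180), with its grip at (327,173). The well boxes' grips are at (303,213) and (319,217), and the wide box's grip is at (255,123). The jar is at (205,180), the mortar at (470,255) and the vial at (420,343). The side view shows the same layout, with the well's two boxes at (312,210) and the wide box at (410,168).

```bash
cat > h.py <<'E'
from cell import manip
import cv2,numpy as np
from scipy.spatial.transform import Rotation as Ro
def cam(n,s=None):
    c=manip.calibration(n);K=c["intrinsics"]
    if n!="wrist": R=c["R"].T; return K,R,-R@c["t"]
    s=s or manip.state();H=c["hand_eye"];R=Ro.from_quat(s["orientation"]).as_matrix()
    return K,R@H[:3,:3],R@H[:3,3]+s["tool_pos"]
def ray(C,uv,z):
    K,R,o=C; uv=np.atleast_2d(np.array(uv,float))
    d=np.c_[uv,np.ones(len(uv))]@np.linalg.inv(K).T@R.T
    return (o+d*((z-o[2])/d[:,2])[:,None])[:,:2]
def proj(C,X):
    K,R,o=C; p=(np.atleast_2d(X)-o)@R@K.T
    return p[:,:2]/p[:,2:]
def totool(s,v):  # world vector -> tool axes
    return Ro.from_quat(s["orientation"]).inv().apply(v)
def yaw_tool(s):
    M=Ro.from_quat(s["orientation"]).as_matrix(); return np.arctan2(M[1,1],M[0,1]) # direction of tool y
E
python3 - <<'E'
from h import *
for n,L in (("scene",dict(lockgrip=(327,171,.072),b1=(303,209,.066),b2=(319,214,.066),wide=(256,121,.058),jar=(203,160,.11),mortar=(470,243,.062),vial=(422,334,.08))),
 ("side",dict(lockgrip=(364,203,.072),wide=(411,159,.058),jar=(338,126,.11),mortar=(274,342,.062),vial=(169,296,.08)))):
  C=cam(n)
  for k,v in L.items(): print(n,k,ray(C,v[:2],v[2]).round(3))
s=manip.state();print(Ro.from_quat(s["orientation"]).as_matrix().round(3))
E
```

```text
scene lockgrip [[ 0.496 -0.061]]
scene b1 [[ 0.606 -0.043]]
scene b2 [[ 0.595 -0.007]]
scene wide [[ 0.472 -0.304]]
scene jar [[ 0.66  -0.283]]
scene mortar [[0.458 0.287]]
scene vial [[0.691 0.309]]
side lockgrip [[ 0.494 -0.076]]
side wide [[ 0.465 -0.302]]
side jar [[ 0.664 -0.27 ]]
side mortar [[0.485 0.282]]
side vial [[0.681 0.313]]
[[ 0.916 -0.401 -0.001]
 [-0.401 -0.916 -0.002]
 [ 0.     0.002 -1.   ]]
```

```bash
echo '[[0.087, 0.4, 0.39, 0, 0], [0.087, 0.4, 0.39, 0, 0], [0.087, 0.4, 0.39, 0, 0], [0.087, 0.4, 0.39, 0, 0], [0.087, 0.4, 0.39, 0, 0], [0.087, 0.4, 0.39, 0, 0], [0.087, 0.4, 0.39, 0, 0], [0.087, 0.53, 0.52, 0, 0], [0.087, 0.53, 0.52, 0, 0], [0.087, 0.53, 0.52, 0, 0], [0.087, 0.53, 0.52, 0, 0], [0.087, 0.53, 0.52, 0, 0]]' | python3 drive.py; echo '[[0.087, 0, 0, 0, 0], [0.087, 0, 0, 0, 0]]' | python3 drive.py
```

```text
time: 1.3
tool_pos: [0.4749, 0.0139, 0.2475]
orientation: [0.979, -0.205, -0.0, -0.0]
contact_force: [1.4, 0.7, -1.2]
finger_gap: 0.0869
gripper_force: 0.0
time: 1.5
tool_pos: [0.4746, 0.0146, 0.247]
orientation: [0.978, -0.207, -0.001, 0.0]
contact_force: [-0.3, 0.3, 0.5]
finger_gap: 0.0868
gripper_force: 0.0
```

```bash
python3 - <<'E'
from h import *
import pickle
s=manip.state(); i=manip.get_image("wrist")
cv2.imwrite("pics/w1.png",i[:,:,::-1]); pickle.dump(s,open("s1.pkl","wb")); print(s["tool_pos"],s["joints"].round(2))
E
```

```text
[0.47461769 0.01463206 0.24695836] [ 0.37  0.13 -0.35 -0.   -1.1   0.78]
```

View pics/w1.png

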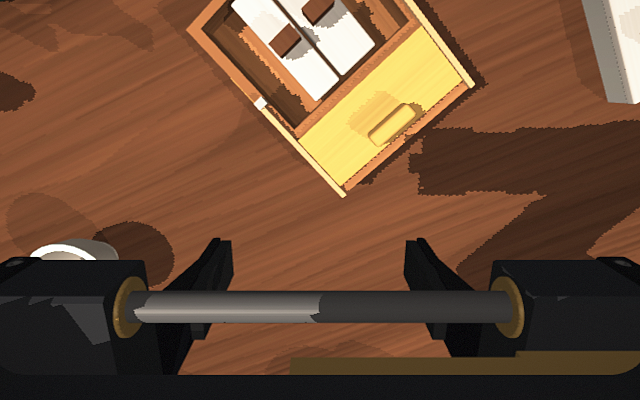

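The wrist view shows the well cut off at the top of the image, grips at (285,40) and (317,10), and the lock grip at (392,124). The image's upper rows lie ahead along tool +x, so I will shift right and up to see the whole scene.

```bash
echo '[[0.087, 0.1, 0.142, -0.08, 0], [0.087, 0.1, 0.142, -0.08, 0], [0.087, 0.1, 0.142, -0.08, 0], [0.087, 0.1, 0.142, -0.08, 0], [0.087, 0.1, 0.142, -0.08, 0], [0.087, 0.1, 0.142, -0.08, 0], [0.087, 0.1, 0.142, -0.08, 0]]' | python3 drive.py;python3 - <<'E'
from h import *
import pickle
s=manip.state(); i=manip.get_image("wrist")
cv2.imwrite("pics/w2.png",i[:,:,::-1]); pickle.dump(s,open("s2.pkl","wb")); print(s["tool_pos"],s["joints"].round(2))
E
```

```text
time: 2.25
tool_pos: [0.509, -0.1525, 0.3268]
orientation: [0.979, -0.204, -0.001, -0.0]
contact_force: [0.1, 1.2, -0.4]
finger_gap: 0.087
gripper_force: 0.0
[ 0.50901655 -0.15245525  0.32675964] [ 0.01  0.18 -0.08 -0.   -1.31  1.15]
```

View pics/w2.png

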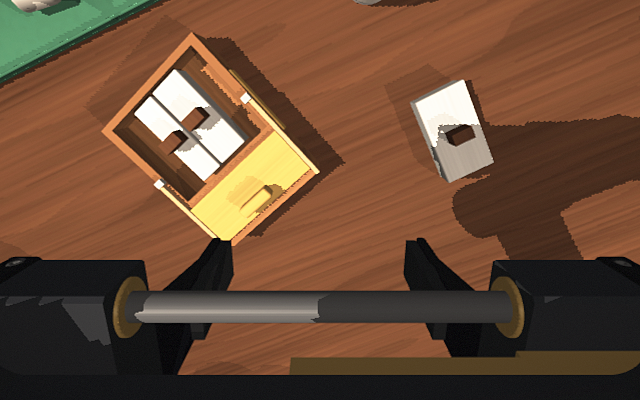

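The wrist view now shows everything. The case corners are at about (192,34), (104,131) and (318,171), and the lock grip is at (257,197). The well grips are at (194,117) and (174,140). The larger gap is on the image's left, which is the case's +y side. The wide box is at (452,130), with its grip at (459,134).

```bash
cat > seg.py <<'E'
from h import *
import pickle,sys
img=cv2.imread(sys.argv[1]);s=pickle.load(open(sys.argv[2],"rb"));C=cam("wrist",s)
h=cv2.cvtColor(img,cv2.COLOR_BGR2HSV)
def blobs(m,a0,a1):
    n,l,st,c=cv2.connectedComponentsWithStats(m.astype(np.uint8))
    return [(l==k) for k in range(1,n) if a0<st[k,4]<a1]
def rect(b,z):
    ys,xs=np.nonzero(b); q=ray(C,np.c_[xs,ys],z).astype(np.float32)*1000
    hull=cv2.convexHull(q); (c,wh,a)=cv2.minAreaRect(hull)
    if wh[0]<wh[1]: a+=90; wh=wh[::-1]
    a=(a+90)%180-90
    return np.round(c,1),np.round(wh,1),round(np.radians(a),3),(int(xs.mean()),int(ys.mean()),len(xs))
if __name__=="__main__":
    H,S,V=h[...,0],h[...,1],h[...,2]
    m=(S<70)&(V>120); m[250:]=0
    m=cv2.morphologyEx(m.astype(np.uint8),cv2.MORPH_OPEN,np.ones((3,3)))
    for b in blobs(m,400,20000): print("white",rect(b,.034),rect(b,.042))
    y=(H>20)&(H<32)&(S>100)&(V>150); y[250:]=0
    for b in blobs(y,600,30000): print("yellow",rect(b,.05))
    o=(H>5)&(H<16)&(S>130)&(V>165);o[250:]=0
    o=cv2.morphologyEx(o.astype(np.uint8),cv2.MORPH_OPEN,np.ones((3,3)))
    for b in blobs(o,100,30000): print("orange",rect(b,.045))
    for (u,v,z) in [(257,190,.072),(192,34,.045),(104,131,.045),(194,113,.066),(173,135,.066),(245,98,.053),(159,184,.053),(457,129,.058)]: print(u,v,(ray(C,(u,v),z)[0]*1000).round(1))
    d=np.hstack([img[25:255,90:340],img[25:255,400:500]]); cv2.imwrite("pics/crop_%s"%sys.argv[1].split('/')[-1],cv2.resize(d,None,fx=2.2,fy=2.2,interpolation=2))
E
python3 seg.py pics/w2.png s2.pkl
```

```text
white (array([607.7, -43. ]), array([112.3,  40.6]), np.float64(0.322), (198, 115, 2906)) (array([607.3, -45.7]), array([110.2,  39.8]), np.float64(0.322), (198, 115, 2906))
white (array([ 469. , -313.6]), array([111.4,  65.6]), np.float64(0.059), (452, 129, 4318)) (array([ 471.2, -311.2]), array([109.3,  64.4]), np.float64(0.059), (452, 129, 4318))
white (array([623.5,   3.8]), array([51.4, 30.5]), np.float64(0.343), (156, 118, 1005)) (array([6.228e+02, 3.000e-01]), array([50.5, 29.9]), np.float64(0.343), (156, 118, 1005))
white (array([569. , -14.6]), array([57.9, 30.5]), np.float64(0.32), (196, 157, 1008)) (array([569.3, -17.8]), array([56.8, 29.9]), np.float64(0.32), (196, 157, 1008))
yellow (array([507.5, -61. ]), array([145.6,  59.9]), np.float64(-1.246), (248, 186, 5233))
orange (array([622.9, -21.8]), array([158.7,  88.4]), np.float64(-1.246), (173, 94, 2659))
orange (array([543.5, -53.8]), array([148.5,  43.5]), np.float64(-0.986), (236, 153, 1207))
orange (array([473.6, -73.2]), array([143.9,   9.8]), np.float64(-1.241), (272, 207, 731))
257 190 [507.1 -76.3]
192 34 [687.4 -82.9]
104 131 [637.7  63.2]
194 113 [612.2 -50.7]
173 135 [600.6 -17.3]
245 98 [ 604.7 -106.6]
159 184 [557.1  33.6]
457 129 [ 478.4 -312.2]
```

View pics/crop_w2.png

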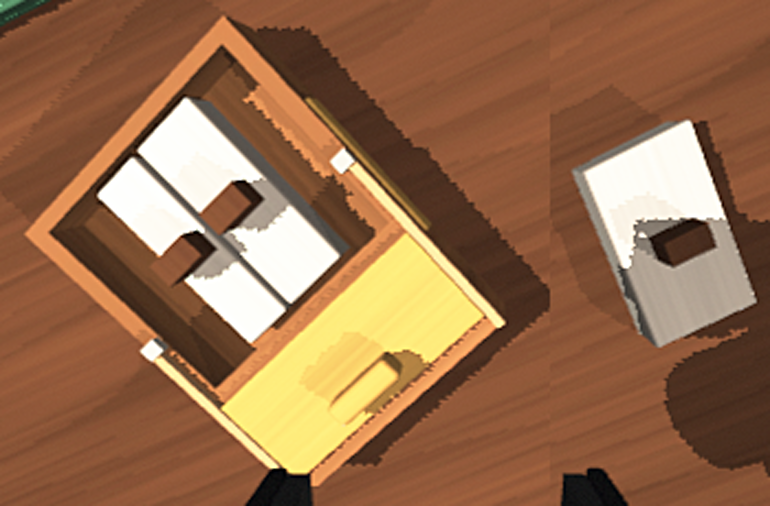

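```bash
cat >> h.py <<'E'
O=np.array([.6011,-.0292]);YAW=.325
def go(p,yaw=None):
    s=manip.state(); print("t",s["time"],"d",totool(s,np.array(p)-s["tool_pos"]).round(4), end=" ")
    if yaw is not None:
        d=yaw_tool(s)-yaw; print("turn",round((d+np.pi/2)%np.pi-np.pi/2,4),"j6",s["joints"][5].round(2))
def case(x,y,z): c,q=np.cos(YAW),np.sin(YAW); return [O[0]+c*x-q*y,O[1]+q*x+c*y,z]
def incase(p): d=np.array(p[:2])-O; c,q=np.cos(YAW),np.sin(YAW); return np.array([c*d[0]+q*d[1],-q*d[0]+c*d[1]])
E
python3 -c "
from h import *
go([.6073,-.0457,.13],YAW);print(incase([.6073,-.0457]))"
```

```text
t 2.3 d [ 0.0479 -0.1371  0.1967] turn 0.8358 j6 1.15
[ 0.00060684 -0.01761595]
```

```bash
echo '[[0.05, 0.048, -0.137, 0.1, 0.836], [0.05, 0.048, -0.137, 0.1, 0.836], [0.05, 0.048, -0.137, 0.1, 0.836], [0.05, 0.048, -0.137, 0.1, 0.836], [0.05, 0.048, -0.137, 0.197, 0.836], [0.05, 0.048, -0.137, 0.197, 0.836], [0.05, 0.048, -0.137, 0.197, 0.836], [0.05, 0.048, -0.137, 0.197, 0.836], [0.05, 0.048, -0.137, 0.197, 0.836]]' | python3 drive.py 15; python3 -c "
from h import *
import pickle
s=manip.state(); i=manip.get_image('wrist')
cv2.imwrite('pics/w3.png',i[:,:,::-1]); pickle.dump(s,open('s3.pkl','wb'))
go([.6073,-.0457,.070],YAW)"; python3 seg.py pics/w3.png s3.pkl | grep -v '^[0-9]'
```

```text
time: 3.2
tool_pos: [0.6103, -0.0474, 0.1337]
orientation: [0.812, -0.583, 0.002, -0.002]
contact_force: [0.1, -0.1, 0.9]
finger_gap: 0.0502
gripper_force: 0.0
t 3.25 d [-0.0028  0.0026  0.0639] turn -0.0009 j6 0.14
white (array([783.9,  -5.6]), array([90.2, 22.7]), np.float64(1.415), (64, 183, 3834)) (array([778.9,  -9.7]), array([87.2, 21.9]), np.float64(1.415), (64, 183, 3834))
white (array([606.4, -42.2]), array([113.6,  40.4]), np.float64(0.326), (320, 215, 7422)) (array([607.4, -45.1]), array([109.8,  39.1]), np.float64(0.326), (320, 215, 7422))
yellow (array([531., -83.]), array([61.8, 29. ]), np.float64(-1.245), (446, 203, 2966))
orange (array([620.9, -61.5]), array([117.5,  83.9]), np.float64(0.325), (277, 160, 3933))
orange (array([547.2, -70.1]), array([52.6,  9.7]), np.float64(-1.245), (416, 214, 989))
```

View pics/w3.png

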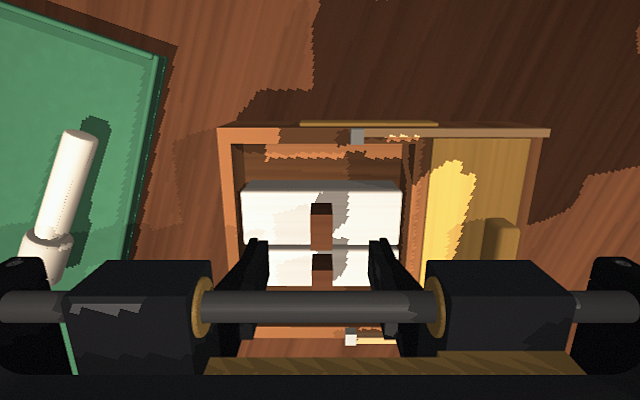

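The wrist view is centred on the mid box, lid at (320,215) and grip at (321,230), with the fingers straddling it. The measured position agrees with the earlier one.

```bash
echo '[[0.05, -0.002, 0.0015, 0.04, 0], [0.05, -0.002, 0.0015, 0.063, 0], [0.05, -0.002, 0.0015, 0.063, 0], [0.05, -0.002, 0.0015, 0.063, 0]]' | python3 drive.py; python3 -c "
from h import *
go([.6074,-.0453,.070],YAW)"
```

```text
time: 3.65
tool_pos: [0.6077, -0.0465, 0.0697]
orientation: [0.811, -0.584, 0.001, -0.001]
contact_force: [-0.4, -0.4, -0.2]
finger_gap: 0.0501
gripper_force: 0.0
t 3.65 d [-0.0012 -0.0001 -0.0003] turn -0.0024 j6 0.13
```

```bash
echo '[[0.0, 0, 0, 0, 0], [0.0, 0, 0, 0, 0], [0.0, 0, 0, 0, 0], [0.0, 0, 0, 0, 0], [0.0, -0.008, 0, 0, 0], [0.0, -0.016, 0, 0, 0], [0.0, -0.024, 0, 0, 0], [0.0, -0.030, 0, 0, 0], [0.0, -0.033, 0, 0, 0], [0.0, -0.033, 0, 0, 0]]' | python3 drive.py 20; python3 -c "
from h import *
s=manip.state();print(incase(s['tool_pos']),totool(s,s['contact_force']))"
```

```text
time: 4.65
tool_pos: [0.596, -0.0145, 0.0679]
orientation: [0.812, -0.584, 0.0, -0.0]
contact_force: [0.2, 0.3, 4.1]
finger_gap: 0.0139
gripper_force: 20.0
[-0.00016513  0.01556242] [-0.20275997 -0.24429738 -4.09560332]
```

```bash
echo '[[0.0, -0.002, 0, 0, 0], [0.0, -0.004, 0, 0, 0], [0.0, -0.005, 0, 0, 0], [0.0, -0.005, 0, 0, 0]]' | python3 drive.py; python3 -c "
from h import *
s=manip.state();print(incase(s['tool_pos']),totool(s,s['contact_force']))"
```

```text
time: 5.05
tool_pos: [0.5948, -0.0107, 0.068]
orientation: [0.811, -0.585, 0.001, -0.0]
contact_force: [1.4, -3.1, 5.6]
finger_gap: 0.014
gripper_force: 20.0
[-4.44601659e-05  1.95344068e-02] [ 3.39086822 -0.37733806 -5.56939943]
```

```bash
echo '[[0.0, -0.001, 0, 0, 0], [0.0, -0.002, 0, 0, 0], [0.0, -0.002, 0, 0, 0], [0.0, -0.002, 0, 0, 0]]' | python3 drive.py; python3 -c "
from h import *
s=manip.state();print(incase(s['tool_pos']),totool(s,s['contact_force']))"
```

```text
time: 5.45
tool_pos: [0.5942, -0.0088, 0.068]
orientation: [0.811, -0.585, 0.001, -0.0]
contact_force: [2.7, -4.0, 5.3]
finger_gap: 0.0136
gripper_force: 20.0
[-3.70195048e-05  2.15226003e-02] [ 4.64952811 -1.26174946 -5.27117289]
```

```bash
echo '[[0.0, -0.001, 0, 0, 0], [0.0, -0.002, 0, 0, 0], [0.0, -0.002, 0, 0, 0], [0.0, -0.002, 0, 0, 0]]' | python3 drive.py; python3 -c "
from h import *
s=manip.state();print(incase(s['tool_pos']),totool(s,s['contact_force']))"
```

```text
time: 5.85
tool_pos: [0.5936, -0.0069, 0.068]
orientation: [0.811, -0.585, 0.001, -0.0]
contact_force: [2.3, -4.0, 5.4]
finger_gap: 0.0139
gripper_force: 20.0
[-2.99528085e-05  2.35483333e-02] [ 4.52335505 -0.92344317 -5.35558193]
```

```bash
python3 -c "
from h import *
import pickle
s=manip.state(); i=manip.get_image('wrist')
pickle.dump(s,open('s4.pkl','wb'));cv2.imwrite('pics/w4.png',i[:,:,::-1])
j=manip.get_image('scene')[:,:,::-1][140:270,250:380]; k=manip.get_image('side')[:,:,::-1][150:280,250:400]
w=cv2.resize(i[60:300,150:560,::-1],(780,330));w=cv2.resize(i[60:300,180:530,::-1],(700,480))[:300]
cv2.imwrite('pics/c4.png',np.vstack([np.hstack([cv2.resize(j,(340,290)),cv2.resize(k,(360,290))]),w]))"; python3 seg.py pics/w4.png s4.pkl | grep white
```

```text
white (array([ 603.4, -109.1]), array([10.8,  9.5]), np.float64(-1.249), (368, 47, 567)) (array([ 604.2, -108.1]), array([10.3,  9. ]), np.float64(-1.249), (368, 47, 567))
white (array([597.8, -21.1]), array([115.1,  27.4]), np.float64(0.322), (318, 223, 9376)) (array([598.8, -24.2]), array([109.8,  26.1]), np.float64(0.322), (318, 223, 9376))
```

View pics/c4.png

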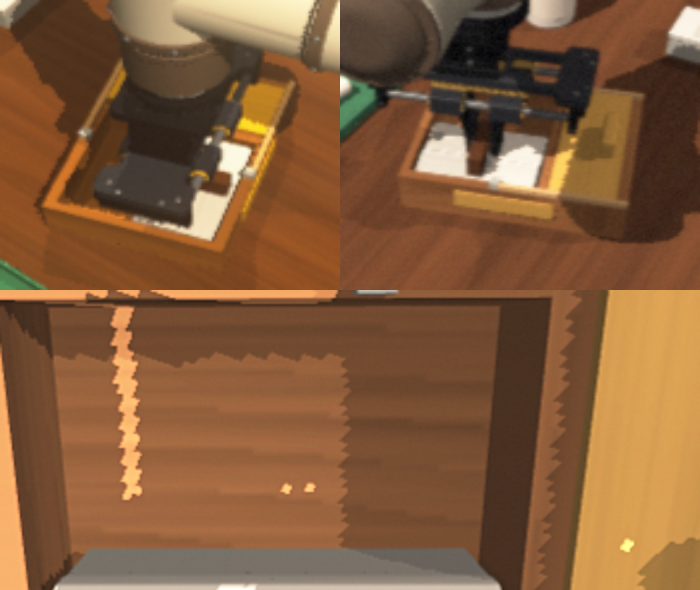

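```bash
python3 -c "
from h import *
import pickle
s=pickle.load(open('s4.pkl','rb'));C=cam('wrist',s)
for u,v,z in [(320,206.5,.042),(320,189,.008),(320,66,.045),(320,68,.008)]: print(incase(ray(C,(u,v),z)[0]).round(4))
i=cv2.cvtColor(cv2.imread('pics/w4.png'),cv2.COLOR_BGR2GRAY)
print(i[55:75,300]);print(i[180:216,310])"
```

```text
[-0.0015 -0.0042]
[-0.0017 -0.0033]
[-0.0016 -0.0685]
[-0.0018 -0.0693]
[185 184 184 185 184 184 185 188 186 132  78  65  53  74  85  85  85  84
  87  84]
[122 118 118 115 113 112 113 116 115 115 115 115 114 114 116 114 113 116
 114 115 115 114 120 127 130 133 142 174 196 197 195 194 195 196 194 192]
```

The scene and side crops show slim near the left wall. In the wrist crop, mid's right edge is at row 206, case y about -4, so 3 mm remain and the pads have slipped along the grip. I will push on the grip's side with closed fingers instead.

```bash
echo '[[0.04, 0, 0, 0, 0], [0.04, 0, 0, 0, 0], [0.04, 0, 0, -0.04, 0], [0.04, 0.016, 0, -0.04, 0], [0.0, 0.033, 0, -0.04, 0], [0.0, 0.033, 0, -0.04, 0], [0.0, 0.033, 0, -0.04, 0], [0.0, 0.033, 0, -0.04, 0], [0.0, 0.033, 0, -0.003, 0], [0.0, 0.033, 0, -0.003, 0], [0.0, 0.028, 0, -0.003, 0], [0.0, 0.028, 0, -0.003, 0]]' | python3 drive.py; python3 -c "
from h import *
s=manip.state();print(incase(s['tool_pos']),totool(s,s['contact_force']))"
```

```text
time: 7.2
tool_pos: [0.6012, -0.0328, 0.0706]
orientation: [0.811, -0.584, -0.001, 0.0]
contact_force: [0.4, 0.7, -0.3]
finger_gap: 0.0001
gripper_force: 0.3
[-0.00104972 -0.00347246] [-0.55622464 -0.60432731  0.32967903]
```

```bash
for k in 1 2; do echo '[[0.0, -0.0015, 0, 0, 0], [0.0, -0.003, 0, 0, 0], [0.0, -0.003, 0, 0, 0]]' | python3 drive.py >/dev/null; python3 -c "
from h import *
s=manip.state();print(incase(s['tool_pos']),totool(s,s['contact_force']))"; done
```

```text
[-0.00090947 -0.00265047] [ 6.79610295  0.70842427 -2.07584308]
[-0.00083298 -0.00183683] [14.65821096  1.81834651 -3.37927274]
```

```bash
echo '[[0.0, 0.008, 0, 0, 0], [0.0, 0.008, 0, -0.03, 0], [0.08, 0.008, 0, -0.08, 0], [0.08, 0.008, 0, -0.12, 0], [0.08, 0.008, 0, -0.15, 0], [0.08, 0.008, 0, -0.15, 0], [0.08, 0.008, 0, -0.15, 0]]' | python3 drive.py; python3 -c "
from h import *
import pickle
s=manip.state(); i=manip.get_image('wrist')
pickle.dump(s,open('s5.pkl','wb'));cv2.imwrite('pics/w5.png',i[:,:,::-1])
go([.472,-.3125,.2],.059)
cv2.imwrite('pics/c5.png',cv2.resize(i[30:300,130:530,::-1],(800,540)))"; python3 seg.py pics/w5.png s5.pkl | grep -v '^[0-9]'
```

```text
time: 8.5
tool_pos: [0.6023, -0.0347, 0.2212]
orientation: [0.811, -0.585, 0.0, -0.001]
contact_force: [-0.7, -0.3, -1.1]
finger_gap: 0.0328
gripper_force: 0.0
t 8.55 d [0.2224 0.2108 0.0198] turn 0.2628 j6 0.11
white (array([788.7,  18.3]), array([131.7,  33.8]), np.float64(1.428), (110, 169, 3713)) (array([784.8,  15. ]), array([128.4,  33. ]), np.float64(1.428), (110, 169, 3713))
white (array([593.9, -12.7]), array([112.7,  40.6]), np.float64(0.322), (318, 201, 4257)) (array([594.8, -15.2]), array([109.9,  39.6]), np.float64(0.322), (318, 201, 4257))
white (array([859.3, 102.1]), array([64.6, 50.8]), np.float64(-1.513), (24, 224, 2477)) (array([853.6,  96.8]), array([63. , 49.6]), np.float64(-1.513), (24, 224, 2477))
white (array([584.2,  22.5]), array([112.8,  26. ]), np.float64(0.322), (316, 235, 2110)) (array([585.3,  19.2]), array([110. ,  25.3]), np.float64(0.322), (316, 235, 2110))
yellow (array([509.3, -66.9]), array([132.8,  59.9]), np.float64(-1.247), (425, 175, 8241))
orange (array([602.8, -37.7]), array([141.6, 136.7]), np.float64(-1.247), (321, 142, 9102))
orange (array([474.4, -78. ]), array([136.5,   8.6]), np.float64(-1.247), (466, 175, 1305))
```

View pics/c5.png

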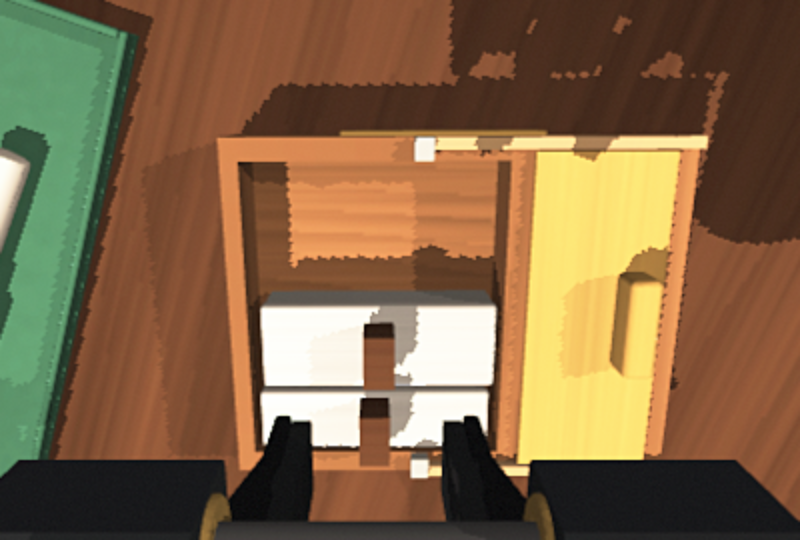

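The view shows the pair at the bottom (left wall side). Mid's lid spans rows 305-387 of the crop and slim's 392-448. The free slot above runs from row 162 to 305.

```bash
python3 -c "
from h import *
import pickle
s=pickle.load(open('s5.pkl','rb'));C=cam('wrist',s)
f=lambda n,u,v,z:print(n,(incase(ray(C,(130+u/2,30+v/2),z)[0])*1000).round(1))
f('R out',310,137,.045);f('R in',300,162,.045);f('mid edge',380,305,.042);f('mid/slim',420,387,.042);f('slim',420,392,.042);f('slim edge',330,448,.042);f('L in',350,455,.045);f('L out',350,470,.045)
f('far in at rim',238,230,.045);f('deck edge?',512,230,.045);f('box far',261,350,.042);f('box near',496,350,.042);f('stopR',425,149,.053);f('stopL',419,467,.053)
f('grip',642,326,.072);f('grip top l',618,326,.072)
f('mid grip',378,331,.066);f('slim grip',374,407,.066)
i=cv2.imread('pics/w5.png'); g=cv2.cvtColor(i,cv2.COLOR_BGR2GRAY)
print('col292',list(g[245:270,290]));print('top',list(g[95:120,272]));"
```

```text
R out [ 27.  -79.1]
R in [ 31.6 -68.7]
mid edge [-2.8 -4. ]
mid/slim [-21.9  36.7]
slim [-21.9  39.3]
slim edge [22.  68.9]
L in [12.1 71.2]
L out [12.2 79.4]
far in at rim [ 60.1 -39.4]
deck edge? [-61.3 -39.1]
box far [53.4 17.8]
box near [-57.4  18.1]
stopR [-21.6 -74.4]
stopL [-21.3  73.6]
grip [-113.3   -2.6]
grip top l [-103.1   -2.6]
mid grip [-1.8  1.1]
slim grip [ 0.1 36.7]
col292 [np.uint8(249), np.uint8(249), np.uint8(250), np.uint8(250), np.uint8(250), np.uint8(250), np.uint8(254), np.uint8(255), np.uint8(56), np.uint8(22), np.uint8(74), np.uint8(152), np.uint8(142), np.uint8(140), np.uint8(143), np.uint8(162), np.uint8(159), np.uint8(158), np.uint8(161), np.uint8(154), np.uint8(106), np.uint8(96), np.uint8(99), np.uint8(99), np.uint8(98)]
top [np.uint8(53), np.uint8(50), np.uint8(55), np.uint8(100), np.uint8(166), np.uint8(158), np.uint8(157), np.uint8(154), np.uint8(155), np.uint8(157), np.uint8(155), np.uint8(154), np.uint8(157), np.uint8(156), np.uint8(161), np.uint8(149), np.uint8(61), np.uint8(100), np.uint8(54), np.uint8(55), np.uint8(58), np.uint8(56), np.uint8(59), np.uint8(59), np.uint8(60)]
```

```bash
echo '[[0.0, 0.018, 0, 0.05, 0], [0.0, 0.018, 0, 0.1, 0], [0.0, 0.018, 0, 0.1, 0], [0.0, 0.018, 0, 0.1, 0], [0.0, 0.018, 0, 0.14, 0], [0.0, 0.018, 0, 0.178, 0], [0.0, 0.018, 0, 0.178, 0], [0.0, 0.012, 0, 0.178, 0], [0.0, 0.009, 0, 0.178, 0], [0.0, 0.009, 0, 0.178, 0]]' | python3 drive.py; python3 -c "
from h import *
s=manip.state();print(incase(s['tool_pos']),totool(s,s['contact_force']))"; for k in 1 2; do echo '[[0.0, -0.0015, 0, 0, 0], [0.0, -0.003, 0, 0, 0], [0.0, -0.003, 0, 0, 0]]' | python3 drive.py >/dev/null; python3 -c "
from h import *
s=manip.state();print(incase(s['tool_pos']),totool(s,s['contact_force']))"; done
```

```text
time: 9.55
tool_pos: [0.607, -0.0428, 0.0455]
orientation: [0.812, -0.584, 0.002, -0.002]
contact_force: [1.4, -0.8, -0.2]
finger_gap: 0.0002
gripper_force: 0.0
[ 0.00124717 -0.01481022] [ 1.17889263 -1.11847659  0.22378224]
[ 0.00014382 -0.01242247] [ 1.74810686 -0.46466854 -1.83976203]
[ 0.00010178 -0.01122115] [10.40428918 -0.59856286 -1.49900579]
```

```bash
echo '[[0.0, 0.006, 0, 0, 0], [0.03, 0.006, 0, -0.05, 0], [0.06, 0.006, 0, -0.10, 0], [0.087, 0.006, 0, -0.15, 0], [0.087, 0.006, 0, -0.18, 0], [0.087, 0.006, 0, -0.18, 0]]' | python3 drive.py >/dev/null; python3 -c "
from h import *
go([.470,-.27,.22],.059)"
```

```text
t 10.75 d [0.1713 0.2023 0.0063] turn 0.2637 j6 0.13
```

```bash
echo '[[0.087, 0.171, 0.202, 0, 0.264], [0.087, 0.171, 0.202, 0, 0.264], [0.087, 0.171, 0.202, 0, 0.264], [0.087, 0.171, 0.202, 0, 0.264], [0.087, 0.171, 0.202, 0, 0.264], [0.087, 0.171, 0.202, 0, 0.264], [0.087, 0.171, 0.202, 0, 0.264], [0.087, 0.171, 0.202, 0, 0.264]]' | python3 drive.py; python3 -c "
from h import *
import pickle
s=manip.state(); i=manip.get_image('wrist')
pickle.dump(s,open('s6.pkl','wb'));cv2.imwrite('pics/w6.png',i[:,:,::-1])
C=cam('wrist',s);print(proj(C,[.47,-.3125,.034]),s['tool_pos'])
cv2.imwrite('pics/c6.png',cv2.resize(i[40:300,130:530,::-1],(800,520)))"; python3 seg.py pics/w6.png s6.pkl | grep white
```

```text
time: 11.55
tool_pos: [0.4677, -0.2694, 0.2217]
orientation: [0.727, -0.686, -0.001, 0.0]
contact_force: [-0.1, 0.2, 0.1]
finger_gap: 0.086
gripper_force: 0.0
[[317.70247418 132.71039026]] [ 0.46773157 -0.26943021  0.22165365]
white (array([ 468.3, -316. ]), array([110. ,  59.1]), np.float64(0.057), (319, 127, 7499)) (array([ 468.4, -316.9]), array([107.3,  57.6]), np.float64(0.057), (319, 127, 7499))
white (array([ 696.9, -275.9]), array([143. ,  68.8]), np.float64(0.324), (64, 155, 8191)) (array([ 691.4, -277.9]), array([139.5,  67.1]), np.float64(0.324), (64, 155, 8191))
```

View pics/c6.png

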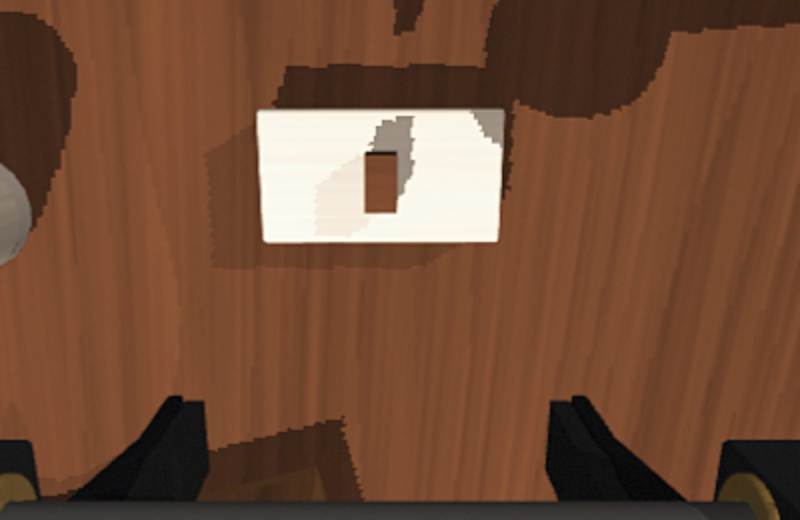

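The view shows the wide box, lid at crop (257-504, 110-242) and grip at (380,182). The fit matches 110x59 mm exactly.

```bash
python3 -c "
from h import *
go([.4683,-.316,.062],.057)"
```

```text
t 11.6 d [0.047  0.0025 0.1598] turn 0.0017 j6 0.28
```

```bash
echo '[[0.05, 0.047, 0.0025, 0.02, 0], [0.05, 0.047, 0.0025, 0.06, 0], [0.05, 0.047, 0.0025, 0.1, 0], [0.05, 0.047, 0.0025, 0.13, 0], [0.05, 0.047, 0.0025, 0.158, 0], [0.05, 0.047, 0.0025, 0.158, 0], [0.05, 0.047, 0.0025, 0.158, 0]]' | python3 drive.py ; python3 -c "
from h import *
go([.4683,-.316,.062],.057)"
```

```text
time: 12.3
tool_pos: [0.4689, -0.3157, 0.0639]
orientation: [0.728, -0.686, -0.001, 0.0]
contact_force: [-0.3, 0.0, -0.3]
finger_gap: 0.0508
gripper_force: 0.0
t 12.3 d [0.0002 0.0006 0.0019] turn 0.0031 j6 0.37
```

Aligned. Close and lift.

```bash
echo '[[0.0, 0, 0, 0.0015, 0], [0.0, 0, 0, 0.0015, 0], [0.0, 0, 0, 0.0015, 0], [0.0, 0, 0, 0.0015, 0], [0.0, 0, 0, -0.03, 0], [0.0, 0, 0, -0.07, 0], [0.0, 0, 0, -0.1, 0], [0.0, 0, 0, -0.1, 0], [0.0, 0, 0, -0.1, 0]]' | python3 drive.py 45; python3 -c "
from h import *
go(case(0,-.0355,.16),YAW)"
```

```text
time: 13.2
tool_pos: [0.4681, -0.3169, 0.1654]
orientation: [0.727, -0.687, 0.001, -0.001]
contact_force: [-0.8, 0.5, -1.0]
finger_gap: 0.0005
gripper_force: 0.0
t 13.2 d [-0.2454 -0.1587  0.0056] turn -0.2676 j6 0.37
```

The fingers closed on nothing, so I need to look.

```bash
echo '[[0.06, -0.045, 0, -0.04, 0], [0.087, -0.045, 0, -0.06, 0], [0.087, -0.045, 0, -0.06, 0], [0.087, -0.045, 0, -0.06, 0], [0.087, -0.045, 0, -0.06, 0]]' | python3 drive.py; python3 -c "
from h import *
import pickle
s=manip.state(); i=manip.get_image('wrist')
pickle.dump(s,open('s7.pkl','wb'));cv2.imwrite('pics/w7.png',i[:,:,::-1])"; python3 seg.py pics/w7.png s7.pkl | grep white
```

```text
time: 13.7
tool_pos: [0.4645, -0.2719, 0.2227]
orientation: [0.727, -0.687, -0.002, 0.001]
contact_force: [-0.2, -0.9, -0.3]
finger_gap: 0.0328
gripper_force: 0.0
white (array([ 467.4, -316.8]), array([110. ,  58.6]), np.float64(0.057), (316, 128, 7454)) (array([ 467.4, -317.7]), array([107.3,  57.1]), np.float64(0.057), (316, 128, 7454))
white (array([ 696.9, -275.9]), array([144.1,  68.7]), np.float64(0.328), (64, 158, 8563)) (array([ 691.3, -277.9]), array([140.6,  67. ]), np.float64(0.328), (64, 158, 8563))
```

View pics/w7.png

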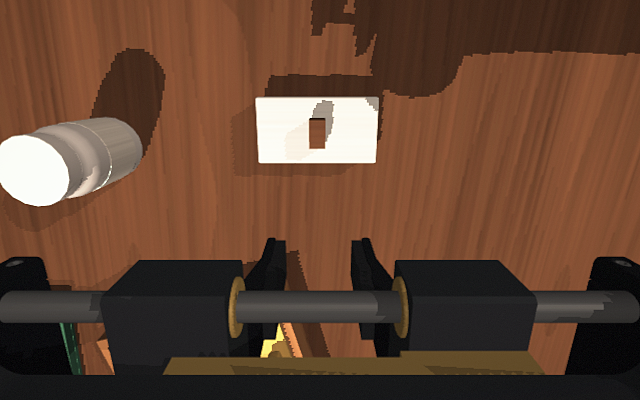

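The wide box is untouched at (317,130). I lifted before the slow fingers (about 66 mm/s) had closed. Repeat with more closing time.

```bash
python3 -c "
from h import *
go([.4678,-.3165,.0625],.057)"
```

```text
t 13.75 d [ 0.0448 -0.0012  0.1601] turn 0.0002 j6 0.29
```

```bash
echo '[[0.04, 0.045, -0.001, 0.02, 0], [0.04, 0.045, -0.001, 0.06, 0], [0.04, 0.045, -0.001, 0.1, 0], [0.04, 0.045, -0.001, 0.13, 0], [0.04, 0.045, -0.001, 0.16, 0], [0.04, 0.045, -0.001, 0.16, 0], [0.04, 0.045, -0.001, 0.16, 0]]' | python3 drive.py; python3 -c "
from h import *
go([.4678,-.3165,.0625],.057)";  echo '[[0.0, 0, 0, 0, 0], [0.0, 0, 0, 0, 0], [0.0, 0, 0, 0, 0], [0.0, 0, 0, 0, 0], [0.0, 0, 0, 0, 0], [0.0, 0, 0, 0, 0]]' | python3 drive.py 45
```

```text
time: 14.45
tool_pos: [0.4682, -0.317, 0.0631]
orientation: [0.727, -0.687, -0.002, 0.001]
contact_force: [-0.4, 0.1, 0.1]
finger_gap: 0.04
gripper_force: 0.0
t 14.45 d [-0.0005  0.0004  0.0006] turn 0.0002 j6 0.37
time: 15.05
tool_pos: [0.4685, -0.3169, 0.0649]
orientation: [0.727, -0.686, -0.0, 0.0]
contact_force: [-2.5, 0.1, 3.9]
finger_gap: 0.0135
gripper_force: 45.0
```

```bash
echo '[[0.0, 0, 0, -0.03, 0], [0.0, 0, 0, -0.07, 0], [0.0, 0, 0, -0.1, 0], [0.0, 0, 0, -0.1, 0], [0.0, 0, 0, -0.1, 0]]' | python3 drive.py; python3 -c "
from h import *
go(case(0,-.035,.165),YAW)"
```

```text
time: 15.55
tool_pos: [0.4688, -0.3164, 0.1641]
orientation: [0.727, -0.687, -0.0, -0.001]
contact_force: [-1.6, -0.5, -3.6]
finger_gap: 0.0135
gripper_force: 45.0
t 15.55 d [-0.2454 -0.1578 -0.0006] turn -0.2677 j6 0.37
```

```bash
echo '[[0.0, -0.03, -0.02, 0, -0.05], [0.0, -0.065, -0.042, 0, -0.1], [0.0, -0.1, -0.065, 0, -0.15], [0.0, -0.135, -0.087, 0, -0.2], [0.0, -0.17, -0.11, 0, -0.25], [0.0, -0.205, -0.132, 0, -0.268], [0.0, -0.235, -0.15, 0, -0.268], [0.0, -0.2455, -0.158, 0, -0.268], [0.0, -0.2455, -0.158, 0, -0.268], [0.0, -0.2455, -0.158, 0, -0.268]]' | python3 drive.py; python3 -c "
from h import *
import pickle
go(case(0,-.035,.165),YAW)
s=manip.state(); i=manip.get_image('wrist')
pickle.dump(s,open('s8.pkl','wb'));cv2.imwrite('pics/w8.png',i[:,:,::-1])
cv2.imwrite('pics/c8.png',cv2.resize(i[40:300,130:530,::-1],(800,520)))"; python3 seg.py pics/w8.png s8.pkl | grep white
```

```text
time: 16.55
tool_pos: [0.6113, -0.063, 0.1627]
orientation: [0.812, -0.583, -0.002, 0.001]
contact_force: [-0.9, 0.5, -2.4]
finger_gap: 0.0137
gripper_force: 45.0
t 16.55 d [-0.0003 -0.0011 -0.0023] turn 0.0007 j6 0.17
white (array([783.7,   1.7]), array([106.4,  32.1]), np.float64(1.357), (82, 198, 3577)) (array([779.4,  -2.6]), array([103.2,  31.1]), np.float64(1.357), (82, 198, 3577))
white (array([603.3, -42.2]), array([172.2,  45.1]), np.float64(0.324), (317, 221, 10456)) (array([604.4, -45.2]), array([167. ,  43.7]), np.float64(0.324), (317, 221, 10456))
```

View pics/c8.png

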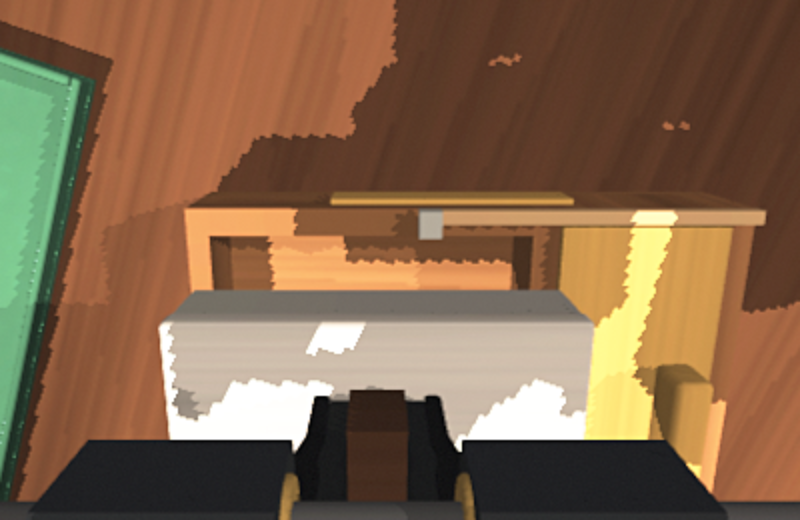

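The box is held square over the slot: top edge at crop row 321 (columns 160-592), bottom edge at row 291.

```bash
python3 -c "
from h import *
import pickle
s=pickle.load(open('s8.pkl','rb'));C=cam('wrist',s)
f=lambda n,u,v,z:print(n,(incase(ray(C,(130+u/2,40+v/2),z)[0])*1000).round(1))
f('tl',160,321.5,.133);f('tr',592,321.5,.133);f('bl',194,291,.099);f('br',562,291,.099);f('wall in',300,236,.045);f('stop',431,224,.053);f('far in',210,250,.045);f('deck',533,260,.045)
print(incase(s['tool_pos']))"
```

```text
tl [ 51.8 -64.9]
tr [-55.4 -64.8]
bl [ 51.7 -63.2]
br [-56.7 -63.1]
wall in [ 25.6 -68.9]
stop [-21.4 -74.7]
far in [ 58.7 -63.7]
deck [-60.  -59.9]
[-0.00109876 -0.03529255]
```

```bash
echo '[[0.0, 0.001, -0.002, 0, 0], [0.0, 0.001, -0.002, 0.03, 0], [0.0, 0.001, -0.002, 0.045, 0], [0.0, 0.001, -0.002, 0.055, 0], [0.0, 0.001, -0.002, 0.065, 0], [0.0, 0.001, -0.002, 0.073, 0], [0.0, 0.001, -0.002, 0.08, 0], [0.0, 0.001, -0.002, 0.08, 0]]' | python3 drive.py; python3 -c "
from h import *
s=manip.state();print(incase(s['tool_pos']),totool(s,s['contact_force']))"
```

```text
time: 17.4
tool_pos: [0.6143, -0.0631, 0.0837]
orientation: [0.812, -0.583, -0.001, 0.001]
contact_force: [0.8, 0.5, -2.5]
finger_gap: 0.0137
gripper_force: 45.0
[ 0.00168815 -0.03628902] [-0.25512569 -0.91990681  2.54495223]
```

No contact so far, and the box is inside the slot. Continue down.

```bash
echo '[[0.0, 0, 0, 0.004, 0], [0.0, 0, 0, 0.008, 0], [0.0, 0, 0, 0.011, 0], [0.0, 0, 0, 0.013, 0], [0.0, 0, 0, 0.013, 0]]' | python3 drive.py; python3 -c "
from h import *
s=manip.state();print(incase(s['tool_pos']),totool(s,s['contact_force']))"
```

```text
time: 17.9
tool_pos: [0.6148, -0.0629, 0.0729]
orientation: [0.813, -0.583, 0.0, 0.0]
contact_force: [-2.8, 0.6, 4.2]
finger_gap: 0.0135
gripper_force: 45.0
[ 0.00226078 -0.03633518] [-1.41313111  2.44053128 -4.17493806]
```

```bash
echo '[[0.05, 0, 0, -0.001, 0], [0.05, 0, 0, -0.001, 0], [0.05, 0, 0, -0.001, 0], [0.05, 0, 0, -0.001, 0], [0.05, 0, 0, -0.001, 0], [0.05, -0.03, 0, -0.05, 0], [0.05, -0.06, 0, -0.1, 0], [0.05, -0.06, 0, -0.14, 0], [0.05, -0.06, 0, -0.14, 0], [0.05, -0.06, 0, -0.14, 0]]' | python3 drive.py; python3 -c "
from h import *
import pickle
s=manip.state(); i=manip.get_image('wrist')
pickle.dump(s,open('s9.pkl','wb'));cv2.imwrite('pics/w9.png',i[:,:,::-1])
cv2.imwrite('pics/c9.png',cv2.resize(i[0:260,130:530,::-1],(800,520)))
print(incase(s['tool_pos']),s['tool_pos'])"; python3 seg.py pics/w9.png s9.pkl | grep -v '^[0-9]'
```

```text
time: 18.9
tool_pos: [0.5963, -0.0055, 0.2138]
orientation: [0.813, -0.583, 0.002, -0.002]
contact_force: [-0.5, 0.7, -1.3]
finger_gap: 0.05
gripper_force: 0.0
[0.00305134 0.02394636] [ 0.59634532 -0.0055329   0.21375305]
white (array([787.4,  19.4]), array([129.8,  32.4]), np.float64(1.37), (105, 139, 3980)) (array([783.2,  16.7]), array([126.5,  31.6]), np.float64(1.37), (105, 139, 3980))
white (array([613.9, -62. ]), array([112.7,  60.7]), np.float64(0.327), (319, 114, 8631)) (array([614.1, -62.6]), array([109.8,  59.2]), np.float64(0.327), (319, 114, 8631))
white (array([589. ,   4.4]), array([114.9,  70.2]), np.float64(0.327), (322, 190, 7738)) (array([589.9,   2.2]), array([112. ,  68.5]), np.float64(0.327), (322, 190, 7738))
white (array([853.5, 116.6]), array([82.2, 41.7]), np.float64(-1.508), (20, 210, 3039)) (array([847.7, 111.5]), array([80.2, 40.6]), np.float64(-1.508), (20, 210, 3039))
yellow (array([518.8, -49. ]), array([129. ,  30.7]), np.float64(-1.233), (414, 169, 3148))
yellow (array([ 506.4, -102.1]), array([36.5, 25.2]), np.float64(0.916), (460, 111, 919))
yellow (array([476.4, -20.1]), array([47. , 25.8]), np.float64(-1.25), (449, 212, 1361))
orange (array([628.8, -20.2]), array([157.7,  75.7]), np.float64(-1.243), (270, 135, 3193))
orange (array([469.4, -62.8]), array([121.4,   8.4]), np.float64(-1.247), (476, 165, 1168))
orange (array([553.9, -82.2]), array([27.3,  4.4]), np.float64(-1.237), (394, 116, 162))
orange (array([534.3, -31.7]), array([104.4,   8.9]), np.float64(-1.245), (393, 180, 973))
```

View pics/c9.png

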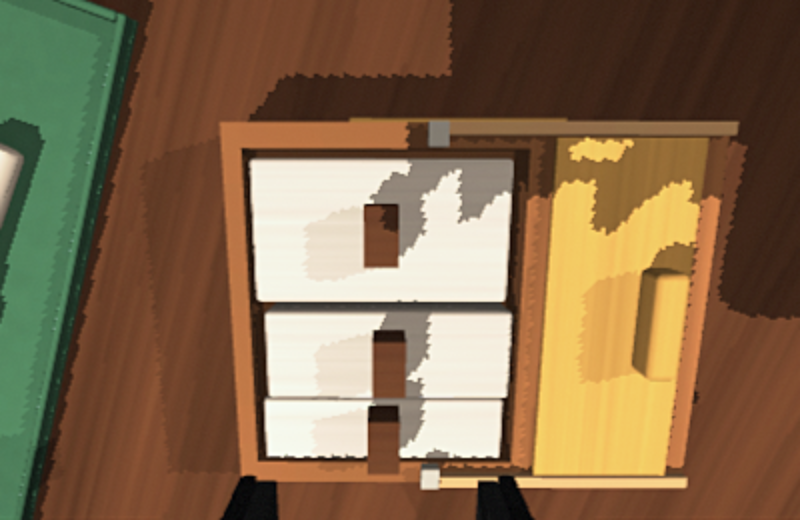

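All three boxes sit flat: wide at crop (250-512,158-302), mid and slim below it. The lock grip is at about (662,325). Next, come down behind the grip with the fingers closed.

```bash
echo '[[0.0, 0.02, 0.04, 0, 0], [0.0, 0.02, 0.08, 0, 0], [0.0, 0.02, 0.12, 0, 0], [0.0, 0.024, 0.158, 0, 0], [0.0, 0.024, 0.158, 0, 0], [0.0, 0.024, 0.158, 0.04, 0], [0.0, 0.024, 0.158, 0.08, 0], [0.0, 0.024, 0.158, 0.08, 0]]' | python3 drive.py;python3 -c "
from h import *
s=manip.state();print(incase(s['tool_pos']),totool(s,s['contact_force']))
go(case(-.155,0,.079),YAW)"
```

```text
time: 19.75
tool_pos: [0.4492, -0.0801, 0.1261]
orientation: [0.812, -0.584, -0.005, 0.005]
contact_force: [-0.3, 0.2, 0.7]
finger_gap: 0.0013
gripper_force: 0.0
[-0.16017111  0.00023511] [-0.26186419  0.24968588 -0.67583746]
t 19.75 d [ 0.0004 -0.0058  0.047 ] turn -0.001 j6 0.14
```

```bash
echo '[[0.0, 0, 0, 0.03, 0], [0.0, 0, 0, 0.047, 0], [0.0, 0, 0, 0.047, 0], [0.0, 0, -0.01, 0.047, 0], [0.0, 0, -0.02, 0.047, 0], [0.0, 0, -0.03, 0.047, 0], [0.0, 0, -0.04, 0.047, 0], [0.0, 0, -0.05, 0.047, 0], [0.0, 0, -0.06, 0.047, 0], [0.0, 0, -0.06, 0.047, 0]]' | python3 drive.py;python3 -c "
from h import *
s=manip.state();print(incase(s['tool_pos']),totool(s,s['contact_force']))"
```

```text
time: 20.75
tool_pos: [0.5125, -0.0595, 0.0846]
orientation: [0.813, -0.583, 0.001, -0.001]
contact_force: [-0.2, 0.2, -0.4]
finger_gap: 0.0002
gripper_force: 0.0
[-0.0936165  -0.00047934] [-0.20409865  0.10908025  0.448948  ]
```

```bash
for k in 1 2; do echo '[[0.0, 0, -0.002, 0, 0], [0.0, 0, -0.004, 0, 0], [0.0, 0, -0.004, 0, 0]]' | python3 drive.py >/dev/null; python3 -c "
from h import *
s=manip.state();print(s['tool_pos'][2],incase(s['tool_pos']),totool(s,s['contact_force']))";done
```

```text
0.08445036753488332 [-0.09198983 -0.00045663] [ 0.13239005  2.47969598 -1.74089721]
0.08446589761842799 [-0.08775461 -0.00043527] [-0.70430787  2.79641647 -0.76469563]
```

```bash
for k in 1 2; do echo '[[0.0, 0, -0.002, 0, 0], [0.0, 0, -0.004, 0, 0], [0.0, 0, -0.004, 0, 0]]' | python3 drive.py >/dev/null; python3 -c "
from h import *
s=manip.state();print(s['tool_pos'][2],incase(s['tool_pos']),totool(s,s['contact_force']))";done
```

```text
0.08441644991927641 [-0.0854031  -0.00042962] [ 0.1476367   5.83543025 -4.00859356]
0.08439961607953209 [-0.08513495 -0.0003977 ] [  0.02542673  12.70256633 -11.19767729]
```

```bash
echo '[[0.0, 0, 0.01, 0, 0], [0.0, 0, 0.03, 0, 0], [0.0, -0.02, 0.03, -0.05, 0], [0.0, -0.05, 0.0, -0.1, 0], [0.0, -0.05, -0.04, -0.13, 0], [0.0, -0.05, -0.06, -0.13, 0], [0.0, -0.05, -0.06, -0.13, 0]]' | python3 drive.py; python3 -c "
from h import *
import pickle
s=manip.state(); i=manip.get_image('wrist')
pickle.dump(s,open('s10.pkl','wb'));cv2.imwrite('pics/w10.png',i[:,:,::-1])
cv2.imwrite('pics/c10.png',cv2.resize(i[0:260,120:520,::-1],(800,520)))
print(incase(s['tool_pos']),s['tool_pos'])"; python3 seg.py pics/w10.png s10.pkl | grep -v '^[0-9]'
```

```text
time: 22.65
tool_pos: [0.5723, 0.014, 0.2176]
orientation: [0.813, -0.582, 0.004, -0.004]
contact_force: [-0.3, 0.2, -0.8]
finger_gap: 0.0005
gripper_force: 0.0
[-0.01352893  0.05012449] [0.57227411 0.01398061 0.21763523]
white (array([787. ,  19.9]), array([128.4,  33.7]), np.float64(1.383), (87, 109, 4262)) (array([782.3,  17.8]), array([125.2,  32.9]), np.float64(1.383), (87, 109, 4262))
white (array([628. , -57.6]), array([83.9, 60.8]), np.float64(0.324), (284, 82, 6548)) (array([627.3, -57.8]), array([81.8, 59.3]), np.float64(0.324), (284, 82, 6548))
white (array([605.1,   8.8]), array([82.9, 70.5]), np.float64(0.329), (284, 161, 5393)) (array([604.9,   6.9]), array([80.8, 68.7]), np.float64(0.329), (284, 161, 5393))
white (array([848.8, 119.2]), array([83.7, 27.6]), np.float64(1.51), (12, 185, 2013)) (array([842.5, 114.6]), array([81.6, 26.9]), np.float64(1.51), (12, 185, 2013))
yellow (array([542.6, -27.7]), array([105.1,  59.4]), np.float64(-1.246), (363, 159, 5399))
orange (array([625.6, -21.2]), array([158.4,  82.9]), np.float64(-1.244), (254, 107, 3561))
orange (array([488. , -47.8]), array([105.5,  52.8]), np.float64(-1.241), (434, 150, 6356))
```

View pics/c10.png

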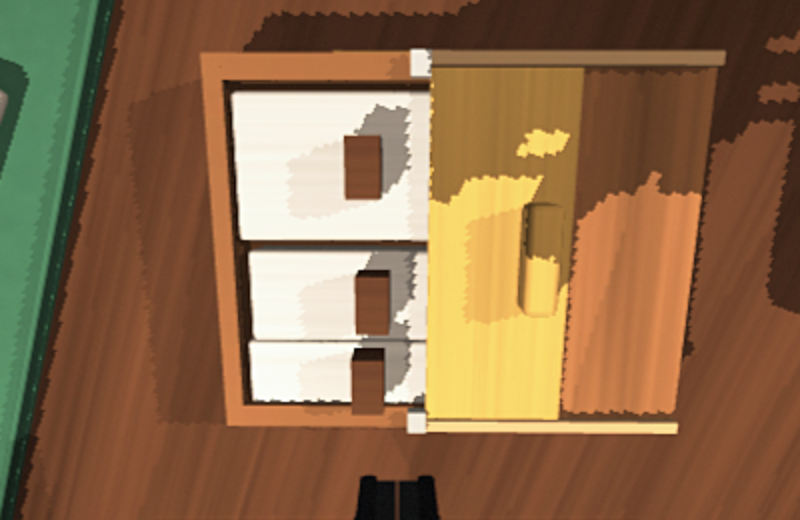

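The plate's leading edge (column 428) is flush against both end stops at (420,62) and (417,422). All three boxes are flat, and the robot is clear.

```bash
python3 -c "
from cell import manip
print(manip.finish_job())"
```

```text
the job is handed in; nothing more can be done
None
```

The job is handed in at about 23 s: all three boxes lie flat in the well and the lock is against its end stops in the last picture; the robot never went near the mortar, jar or bottle. The hand-in returned no verdict.

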